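# Push the empty dose tin through the caddy's flap

## Robot

A 6-joint arm with a two-finger parallel gripper is mounted at the origin on the work surface. World frame = base frame: x ahead of the robot, y to its left, z up, the work surface at z = 0. Lengths are in m, angles in rad, forces in N, time in s.
With the tool pointing down it reaches from about 0.25 to 0.725 m from the base axis. Payload 4 kg.
Tool frame: the origin (TCP) lies on the centre line of the jaws, within the pads' length; the fingertips stand ahead of it and the grasp point (between the pads) lies 11 mm behind it (bot.tip_extent is the z of the fingertips in the tool frame, in m); z points along the fingers, y is the direction in which the jaws open and shut (so a half turn about z gives the same grasp; the last joint's range is limited). The gripper opens to 85 mm and grips with 20 to 120 N. Pads are 22 mm wide; open, the fingers measure 114 mm over their backs; the gripper's body (76 mm by 85 mm) begins 54 mm behind the grasp point. The pads swing forward as they close: fully open they stand 13 mm farther back than shut.
Start: joints at [-1.333, 0.241, 0.005, 1.335, 0, 1.571], TCP at [0.118, -0.486, 0.239] pointing down, gripper open.
Joint ranges: [-2.72, 2.72], [-1.05, 1.87], [-1.09, 1.28], [-1.99, 2.15], [-1.42, 1.44], [-3.14, 3.14]. Speed limits (rad/s): [2.79, 2.79, 3.14, 3.14, 3.14, 3.14].

## Interface

Orientations are given as a unit quaternion [x, y, z, w].
In Python, from workcell import bot gives the robot as it stands.
- The arm moves only by the shell command python3 -m jog 'ROWS'. ROWS is JSON, a list that holds one entry, the list of rows, each a list of 7 numbers: the shift along the world's x, y, z in m, then the turn, a rotation vector about the world's x, y, z in degrees, then the closure in counts, from 0 (fully open) to 255 (shut). In form: [[[tx, ty, tz, ax, ay, az, fingers], ...]]. A call has 1 to 10 rows; each row is the pose to reach, as a shift and turn from the pose commanded when the call began; what a row does not reach only later rows make up. A row lasts 1/12 s, in which the tool goes at most 41.7 mm and 7.16 degrees, less where a joint would pass 70% of its speed; a pose out of reach is approached as far as the arm can. A call with a gripper value outside its range is refused whole. The fingers move at their own pace and stop on an object; the grip force is fixed at half the most. Time passes only in rows, so rows that repeat a pose let the fingers close. It gives the time, the measured TCP pose, the force and the opening at its end, in the units of the state.
- bot.get_obs(): the state, without advancing time (a new reading comes with each control period).
- bot.camera(name): name is "scene" or "top" or "wrist"; returns the picture (400x640x3 uint8, blue, green, red); there is no depth.
- bot.camera_model(name): a dict with "K" (3x3 intrinsics, pixels), "T" (4x4, takes a point from camera to world coordinates). Camera axes: x right, y down, z forward; pixel columns grow to the right and rows downward; lengths in m; the calibration is good to about 2 mm. A picture is of the moment at which its call begins: read the wrist's pose just before it. camera_model takes no time and is no camera call; for the wrist camera it gives the pose at the moment of the call.
- bot.job_done(): hands the job in, once; it reports no verdict.
The state is a dict: "clock": time; "joint_pos": joint angles; "joint_vel": joint speeds; "tau": joint torques, N m; "eef_pos": TCP position; "tool_rot": TCP orientation; "ft_force": force on the tool from outside, world axes, zero at the start; "ft_torque": the same for the moment, N m; "grip_width": finger opening in m.
Only numpy, scipy, OpenCV 4.12 (cv2) and the standard library are available. Lean on these libraries where they do the work, as an engineer would, in place of code of your own. Each camera call takes 0.05 s, during which the arm holds its last target. There are 200 camera calls.

## Task

Clear the empty red-lidded dose tin from the caddy's ledge: push the orange self-closing flap open with one finger and keep it open with that finger while your other finger slides the tin off the ledge and through the opening, so that it drops into the bin. Only push: do not lift or carry the tin, and do not shove the flap open with it. Leave the white-lidded tin standing where it is, do not disturb the other things on the cart, and let the flap spring shut behind the tin.

Things in the scene. Friction and masses are not known exactly. Their poses are not given: they have to be found in the camera images.
- caddy: grey plastic caddy, fixed; own x -130 to 160, y -130 to 130 mm. Origin on the cart top below the middle of the edge between ledge and bin; own +x runs from ledge to bin (roughly away from the robot), z up. Ledge: flat top of a drawer unit, x -130 to 0, 110 mm high, no rim. Hollow bin: x 0 to 155, 250 mm wide, floor 4 mm high; the flap covers its opening, x 0 to 110
- flap (a joint): flap opening, rad: 0 shut, grows as its lower edge swings down into the bin, to 1.2. Orange plate 244 mm wide, 117 long, 5 thick, hinged along its far upper edge. A spring shuts it: 0.13 N m when shut, 0.25 at 1 rad (about 1 N on its lower edge starts it, 3 to 6 N are needed near the hinge). The tin's weight does not open it
- flap_edge (a point): middle of the flap's free lower edge, upper face (moves with the flap). Shut, it lies at caddy x = 4, 112 mm high, and the face slopes up from it to the hinge. A finger pointing down with its tip 8 mm above ledge level, moved along caddy +x, pushes the flap open and slides on its face: about 0.2 rad open when the finger's front is at x = 55, 0.8 rad at x = 95
- flap_hinge (a point): middle of the flap's hinge line: caddy x = 110, y = 0, 160 mm high. Behind it the bin has a fixed roof of that height, x 110 to 160, which a finger in the opening must not run into; the 5 mm side walls beside the flap rise along its slope
- red_tin: the empty dose tin with the red lid: aluminium cylinder 36 mm across, 28 mm tall, about 40 g, standing upright on the ledge, 34 to 70 mm before its edge and 45 to 65 mm left or right of the caddy's middle; origin under its centre
- red_tin_center (a point): centre of the red-lidded tin, 14 mm above its underside
- white_tin: a full dose tin with a white lid, same size, standing on the other side of the ledge; must stay; origin under its centre
- kettle: copper-finish gooseneck kettle, 156 mm across, 165 mm tall, origin under its centre; a bystander
- grinder: aluminium hand grinder, 54 mm across, 210 mm tall with its crank, origin under its centre; a bystander
- mug: tall white ceramic mug, 78 mm across, 125 mm tall; a bystander
- dripper: clear glass dripper cone, 116 mm across its rim, 91 mm tall; a bystander
- bean_jar: amber glass bean jar with cork lid, 90 mm across, 130 mm tall; a bystander
- spoon: steel spoon lying flat, 160 mm long; a bystander

How it is judged:
By the outcome, as a careful person would: the job done as asked, in the order asked, and still so for the second after the job is handed in, with the robot touching nothing.
It also fails if it takes over 35 s, if anything falls off the work surface, if the arm or the gripper's body presses on something with over 40 N, if the wrist force passes 120 N, or if a joint passes its speed limit or range.

## Working session

There is one attempt and no reset: what is moved stays moved. The work goes in short steps, Python scripts to look and compute and a shell command to move; the robot and the scene stay as the last step left them, time stands still between calls to the robot, and variables do not carry over. Pictures are saved under pics/ and viewed, about 8 in all and at most 12, crops included, and the job is handed in when it is done.

```bash
mkdir -p pics; ls
python3 - <<'E'
from workcell import bot
import cv2
o=bot.get_obs();print(o['clock'],o['eef_pos'],o['tool_rot'],o['grip_width'],bot.tip_extent)
for n in ['scene','top']:
    cv2.imwrite(f'pics/{n}0.png',bot.camera(n)); m=bot.camera_model(n); print(n,m['K'].tolist() if hasattr(m['K'],'tolist') else m['K'],m['T'])
E
```

```text
pics
0.0 [ 0.11764374 -0.48535265  0.23844037] [ 9.92937488e-01  1.18634450e-01 -1.29780013e-04 -9.97236041e-04] 0.08549445722364432 0.008
scene [[415.7240022453884, 0.0, 318.2065077340713], [0.0, 415.7240022453884, 199.4245559019084], [0.0, 0.0, 1.0]] [[ 0.87153183  0.37284432 -0.31846411  0.91152294]
 [ 0.49031436 -0.65615948  0.57362581 -0.68974966]
 [ 0.00490988 -0.65608067 -0.75467479  1.03782396]
 [ 0.          0.          0.          1.        ]]
top [[443.55772434472686, 0.0, 318.1418545001403], [0.0, 443.55772434472686, 198.9030434005936], [0.0, 0.0, 1.0]] [[-0.015508   -0.98134284  0.19163959  0.21736173]
 [-0.99982828  0.01716431  0.00698568 -0.0060901 ]
 [-0.01014471 -0.19149835 -0.98144051  1.60279649]
 [ 0.          0.          0.          1.        ]]
```

View pics/top0.png

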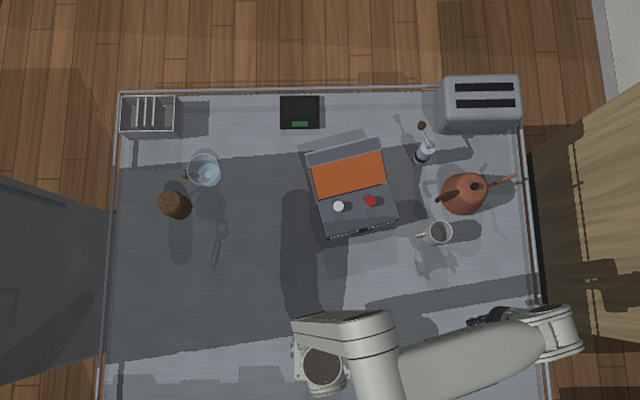

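View pics/scene0.png

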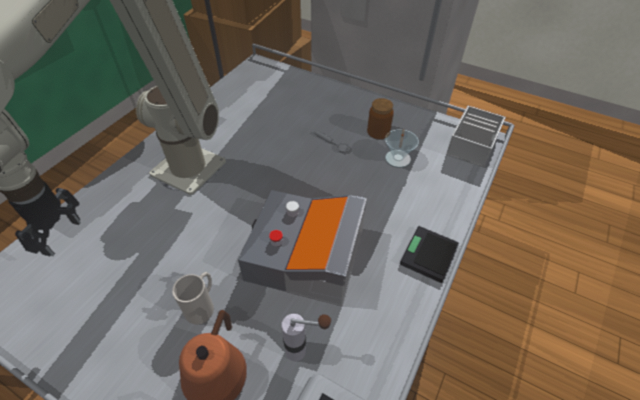

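The top view shows the orange flap at about (348,175), the red tin at (370,201) and the white tin at (339,207). The scene view shows the flap at (318,233) and the red tin at (276,236). Both views are clear enough to measure from.

```bash
cat > h.py <<'E'
import numpy as np,cv2
from workcell import bot
def ray(m,p,z):
    K=np.array(m['K']);T=np.array(m['T']);d=T[:3,:3]@np.linalg.solve(K,[p[0],p[1],1.]);o=T[:3,3]
    return o+d*(z-o[2])/d[2]
def blob(mask,box=None):
    n,l,s,c=cv2.connectedComponentsWithStats(mask.astype(np.uint8)); i=1+np.argmax(s[1:,4]); return l==i,c[i],s[i]
def masks(im):
    h=cv2.cvtColor(im,cv2.COLOR_BGR2HSV);H,S,V=[h[...,i].astype(int) for i in range(3)]
    orange=(H>=7)&(H<=16)&(S>190)&(V>100)
    red=((H<=4)|(H>=175))&(S>190)&(V>90)
    return orange,red,h
E
python3 - <<'E'
from h import *
from scipy.optimize import least_squares
obs=[]
for n in ['top','scene']:
    im=cv2.imread(f'pics/{n}0.png');m=bot.camera_model(n);o,r,h=masks(im)
    b,c,s=blob(o);cn=cv2.findContours(b.astype(np.uint8),0,1)[0];cn=max(cn,key=cv2.contourArea)
    hull=cv2.convexHull(cn);eps=2
    while True:
        q=cv2.approxPolyDP(hull,eps,True)
        if len(q)<=4:break
        eps+=.5
    q=q[:,0]
    rb,rc,rs=blob(r); print(n,q.tolist(),'red',rc,rs,ray(m,rc,.138),'center',)
    for p in q: print(p,ray(m,p,.112),ray(m,p,.160))
    x,y=(339,207) if n=='top' else (292,207)
    w=(h[...,1]<60)&(h[...,2]>190); w2=np.zeros_like(w);w2[y-12:y+12,x-12:x+12]=w[y-12:y+12,x-12:x+12]
    wb,wc,ws=blob(w2);print('white',wc,ws,ray(m,wc,.138))
E
```

```text
Traceback (most recent call last):
  File "h.py", line 7, in blob
    n,l,s,c=cv2.connectedComponentsWithStats(mask.astype(np.uint8)); i=1+np.argmax(s[1:,4]); return l==i,c[i],s[i]
                                                                         ~~~~~~~~~^^^^^^^^^
ValueError: attempt to get argmax of an empty sequence
```

```bash
sed -i 's/(S>190)&(V>100)/(S>150)\&(V>100)/; s/(S>190)&(V>90)/(S>150)\&(V>90)/' h.py
cat > m.py <<'E'
from h import *
for n in ['top','scene']:
    im=cv2.imread(f'pics/{n}0.png');m=bot.camera_model(n);o,r,h=masks(im)
    if n=='top': print(h[175,350],h[201,370],h[206,339])
    else: print(h[233,318],h[236,276],h[206,292])
    roi=np.zeros_like(o)
    if n=='top': roi[130:250,290:410]=1
    else: roi[180:290,230:370]=1
    b,c,s=blob(o&roi);cn=cv2.findContours(b.astype(np.uint8),0,1)[0];cn=max(cn,key=cv2.contourArea)
    hull=cv2.convexHull(cn);eps=2
    while True:
        q=cv2.approxPolyDP(hull,eps,True)
        if len(q)<=4:break
        eps+=.5
    rb,rc,rs=blob(r&roi); print(n,'red',rc,rs,ray(m,rc,.138))
    for p in q[:,0]: print(p,ray(m,p,.112)[:2].round(4),ray(m,p,.160)[:2].round(4))
    x,y=(339,206) if n=='top' else (292,206)
    w=(h[...,1]<60)&(h[...,2]>170); w2=np.zeros_like(w);w2[y-12:y+12,x-12:x+12]=w[y-12:y+12,x-12:x+12]
    wb,wc,ws=blob(w2);print('white',wc,ws,ray(m,wc,.138))
E
python3 m.py
```

```text
[ 11 166 155] [  0 175 147] [109  11 182]
top red [370.18987342 200.51898734] [366 196  10  10  79] [ 0.49479753 -0.17035734  0.138     ]
[380 151] [ 0.6751 -0.2142] [ 0.6604 -0.2075]
[386 181] [ 0.5672 -0.2303] [ 0.556  -0.2231]
[318 198] [0.5116 0.005 ] [0.5021 0.0046]
[311 168] [0.6182 0.0276] [0.6053 0.0265]
white [337.97297297 205.64864865] [334 201  10  10  74] [ 0.47917608 -0.06180024  0.138     ]
[ 13 221 185] [  0 206 186] [105   5 215]
scene red [275.44954128 235.11926606] [270 230  12  11 109] [ 0.49450788 -0.1720858   0.138     ]
[346 197] [0.5879 0.063 ] [0.6046 0.024 ]
[324 268] [ 0.6488 -0.1831] [ 0.6625 -0.2093]
[286 268] [ 0.5635 -0.2314] [ 0.5816 -0.2551]
[312 201] [ 5.08e-01 -4.00e-04] [ 0.5289 -0.0361]
white [291.94680851 205.39361702] [286 201  13  10  94] [ 0.47813879 -0.06205101  0.138     ]
```

```bash
python3 -m jog '[[[0.19,0.157,0.04,0,0,35,0],[0.19,0.157,0.04,0,0,35,0],[0.19,0.157,0.04,0,0,35,0],[0.19,0.157,0.04,0,0,45,0],[0.19,0.157,0.04,0,0,45,0],[0.19,0.157,0.04,0,0,45,0],[0.19,0.157,0.04,0,0,45,0],[0.19,0.157,0.04,0,0,45,0]]]'; python3 -m jog '[[[0.19,0.158,0,0,0,44.8,0],[0.19,0.158,0,0,0,44.8,0],[0.19,0.158,0,0,0,44.8,0],[0.19,0.158,0,0,0,44.8,0],[0.19,0.158,0,0,0,44.8,0],[0.19,0.158,0,0,0,44.8,0],[0.19,0.158,0,0,0,44.8,0],[0.19,0.158,0,0,0,44.8,0],[0.19,0.158,0,0,0,44.8,0],[0.19,0.158,0,0,0,44.8,0]]]'
python3 - <<'E'
from h import *
o=bot.get_obs();print(o['clock'],o['eef_pos'],o['tool_rot'],o['joint_pos'],bot.tip_extent,o['ft_force'])
m=bot.camera_model('wrist');im=bot.camera('wrist');np.savez('w1',K=m['K'],T=m['T']);print(m['T'])
cv2.imwrite('pics/w1.png',im)
E
```

```text
clock: 0.77
eef_pos: [0.3095, -0.3273, 0.2794]
tool_rot: [0.871, 0.492, -0.0, 0.0]
ft_force: [-0.8, -0.4, 0.4]
grip_width: 0.0856
clock: 1.6
eef_pos: [0.4967, -0.1722, 0.279]
tool_rot: [0.621, 0.784, -0.0, -0.0]
ft_force: [-0.1, -0.5, 0.1]
grip_width: 0.0855
1.6 [ 0.49667163 -0.17220912  0.27898376] [ 6.21120818e-01  7.83714595e-01 -3.78263299e-04 -4.69093453e-04] [-3.33528229e-01  2.80533148e-01  1.60739713e-01  1.45213831e+00
 -4.04158503e-04  1.00681635e+00] 0.008 [-0.05165096 -0.50890219  0.11252127]
[[ 0.97378024  0.21689887  0.06860701  0.47789147]
 [ 0.22748713 -0.92672608 -0.29904577 -0.09415912]
 [-0.00128279  0.30681207 -0.95176925  0.41262613]
 [ 0.          0.          0.          1.        ]]
```

View pics/w1.png

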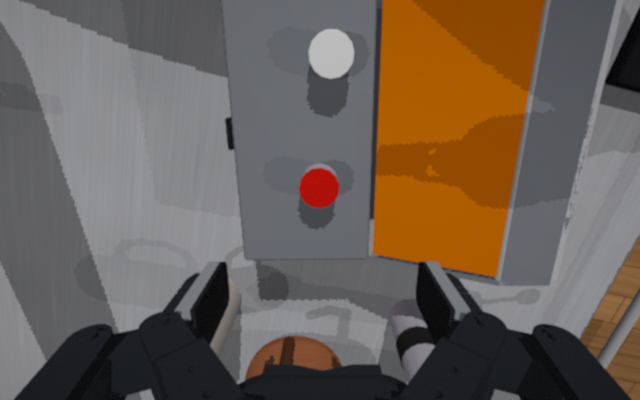

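The wrist view is clear: red lid at (319,188), white lid at (331,53), ledge/flap edge near column 375, hinge line from about (545,0) to (497,277), and fingertips at about (225,265) and (430,265). I'll refine the caddy pose from this view.

Run:
```python
from h import *
im=cv2.imread('pics/w1.png');m=np.load('w1.npz');K=m['K'];T=m['T'];print('f',K[0,0])
o,r,h=masks(im)
H,S,V=[h[...,i].astype(int) for i in range(3)]
o=(H>=7)&(H<=18)&(S>150)&(V>60);o[:,:365]=0;o[280:]=0
rb,rc,rs=blob(r&(np.arange(400)[:,None]<230));R=ray(m,rc,.138);print('red',rc,rs,R)
w=(S<40)&(V>180);w[:,:305]=0;w[:,358:]=0;w[82:]=0;wb,wc,ws=blob(w);print('white',wc,ws,ray(m,wc,.138))
lo=[];hi=[]
for v in range(20,240,10):
    xs=np.flatnonzero(o[v]); lo.append(ray(m,(xs[0]-.5,v),.112)[:2]);hi.append(ray(m,(xs[-1]+.5,v),.160)[:2])
def fit(p):
    vx,vy,x,y=cv2.fitLine(np.float32(p),cv2.DIST_L1,0,1e-4,1e-4).ravel()
    if vy<0:vx,vy=-vx,-vy
    return np.degrees(np.arctan2(-vx,vy)),np.array([x,y])
a1,p1=fit(lo);a2,p2=fit(hi);print('yaw',a1,a2)
a=np.radians((a1+a2)/2);X=np.array([np.cos(a),np.sin(a)]);Y=np.array([-X[1],X[0]])
print('x of origin from low/hinge',p1@X-.004,p2@X-.110,'near edge',[ray(m,p,.11)[:2]@X+.130 for p in [(223,0),(245,258)]])
ycorner=[ray(m,p,.11)[:2]@Y+.130 for p in [(255,259),(360,258)]]; print('y0',ycorner,'flap end',ray(m,(374,255),.112)[:2]@Y+.122,ray(m,(498,277),.160)[:2]@Y+.122)
for n,O in [('red',R[:2]),('white',ray(m,wc,.138)[:2])]: print(n,O@X,O@Y)
# fingertip depth in camera and location
for d in (.13,.15,.16,.17):
    for p in [(228,264),(418,264)]:
        P=T[:3,:3]@(np.linalg.solve(K,[p[0],p[1],1.])*d)+T[:3,3]; print(d,p,P,P[:2]@X,P[:2]@Y)
print('tcp',np.array(bot.get_obs()['eef_pos'])[:2]@np.c_[X,Y])
```

```text
f 325.1421706357885
red [318.71463217 188.15602264] [ 299  169   40   40 1237] [ 0.49201914 -0.16954495  0.138     ]
white [330.8611457   52.98505604] [ 310   30   43   47 1606] [ 0.47683383 -0.06166496  0.138     ]
yaw 13.762192 13.691268
x of origin from low/hinge 0.48668373 0.48303187 near edge [np.float64(0.49137009278723515), np.float64(0.48988638172296634)]
y0 [np.float64(-0.23488240072020267), np.float64(-0.23475102718827529)] flap end -0.23840087459303244 -0.2361470671421032
red 0.43773479116378217 -0.2814544012976391
white 0.44858218865483956 -0.17305227175597226
0.13 (228, 264) [ 0.45559639 -0.16491176  0.29666176] 0.40345174361923236 -0.2683107351956828
0.13 (418, 264) [ 0.52957133 -0.1476303   0.29656431] 0.47941459065097947 -0.2690764722984336
0.15 (228, 264) [ 0.45216637 -0.17579678  0.27882109] 0.3975367755460187 -0.2780709520104541
0.15 (418, 264) [ 0.53752207 -0.15585664  0.27870865] 0.4851862144288037 -0.2789544948213204
0.16 (228, 264) [ 0.45045137 -0.18123929  0.26990075] 0.39457929150941173 -0.28295106041783974
0.16 (418, 264) [ 0.54149745 -0.1599698   0.26978081] 0.4880720263177159 -0.2838935060827638
0.17 (228, 264) [ 0.44873636 -0.18668181  0.26098041] 0.3916218074728049 -0.2878311688252254
0.17 (418, 264) [ 0.54547282 -0.16408297  0.26085298] 0.49095783820662803 -0.28883251734420723
tcp [ 0.44159093 -0.28522204]
```

```bash
python3 -m jog '[[[-0.001,0.0035,-0.03,0,0,0.5,0],[-0.001,0.0035,-0.06,0,0,0.5,0],[-0.001,0.0035,-0.09,0,0,0.5,0],[-0.001,0.0035,-0.12,0,0,0.5,0],[-0.001,0.0035,-0.14,0,0,0.5,0],[-0.001,0.0035,-0.15,0,0,0.5,0],[-0.001,0.0035,-0.153,0,0,0.5,0],[-0.001,0.0035,-0.153,0,0,0.5,0]]]'
python3 - <<'E'
from h import *
o=bot.get_obs();print(o['clock'],o['eef_pos'],o['tool_rot'],bot.tip_extent,o['ft_force'])
im=bot.camera('scene');cv2.imwrite('pics/s1.png',cv2.resize(im[150:300,200:400],None,fx=4,fy=4,interpolation=cv2.INTER_CUBIC))
im=bot.camera('wrist');cv2.imwrite('pics/w2.png',im);m=bot.camera_model('wrist');np.savez('w2',K=m['K'],T=m['T'])
E
```

```text
clock: 2.32
eef_pos: [0.4963, -0.1682, 0.1264]
tool_rot: [0.617, 0.787, -0.0, -0.0]
ft_force: [-0.3, -0.1, 1.2]
grip_width: 0.0854
2.3167 [ 0.49630184 -0.16815315  0.12638701] [ 6.16904604e-01  7.87037901e-01 -1.01837292e-04 -2.04907592e-04] 0.008 [-0.32331348 -0.14191759  1.20325154]
```

View pics/s1.png

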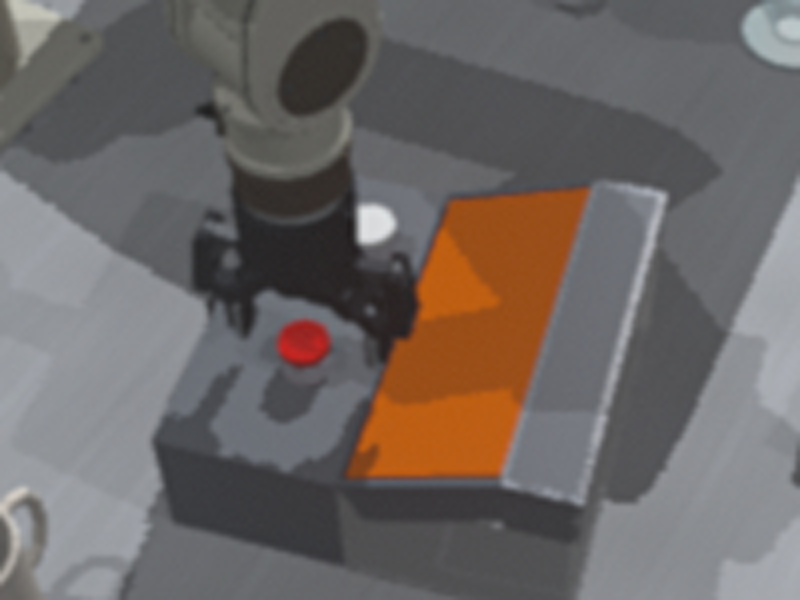

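View pics/w2.png

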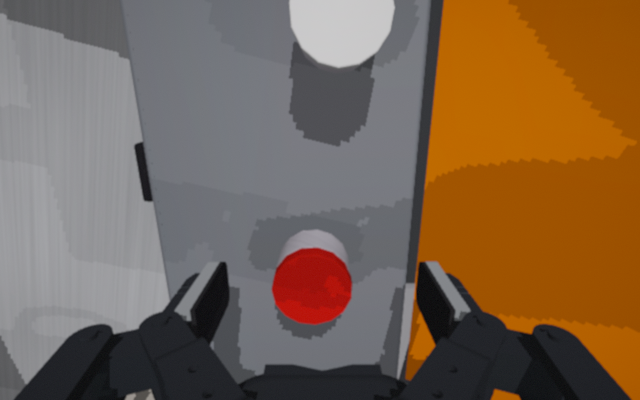

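The scene crop shows the fingers straddling the red tin: pusher tip at about (240,330), opener tip at about (380,350), just before the flap edge. The wrist view has the red lid at (312,285), centred between the pads. I'll lower carefully and watch the force.

```bash
python3 -m jog '[[[0,0,-0.002,0,0,0,0],[0,0,-0.004,0,0,0,0],[0,0,-0.004,0,0,0,0],[0,0,-0.004,0,0,0,0]]]';python3 -m jog '[[[0,0,-0.002,0,0,0,0],[0,0,-0.003,0,0,0,0],[0,0,-0.003,0,0,0,0]]]'
```

```text
clock: 2.75
eef_pos: [0.497, -0.1674, 0.1227]
tool_rot: [0.616, 0.788, 0.0, 0.0]
ft_force: [0.4, -0.2, -0.4]
grip_width: 0.0855
clock: 3.0
eef_pos: [0.4966, -0.1673, 0.119]
tool_rot: [0.616, 0.788, -0.0, -0.0]
ft_force: [0.2, -0.5, 0.2]
grip_width: 0.0852
```

```bash
python3 -m jog '[[[0,0,-0.001,0,0,0,0],[0,0,-0.002,0,0,0,0],[0,0,-0.002,0,0,0,0]]]';python3 -m jog '[[[0,0,-0.001,0,0,0,0],[0,0,-0.002,0,0,0,0],[0,0,-0.002,0,0,0,0]]]'
```

```text
clock: 3.25
eef_pos: [0.4967, -0.1674, 0.117]
tool_rot: [0.616, 0.788, -0.0, -0.0]
ft_force: [-1.0, 0.3, 0.2]
grip_width: 0.0852
clock: 3.5
eef_pos: [0.4966, -0.1674, 0.1151]
tool_rot: [0.616, 0.788, -0.0, -0.0]
ft_force: [-0.5, 0.1, 0.6]
grip_width: 0.0853
```

```bash
python3 -m jog '[[[0.0053,0.0013,0,0,0,0,0],[0.0107,0.0026,0,0,0,0,0],[0.016,0.0039,0,0,0,0,0],[0.0213,0.0052,0,0,0,0,0],[0.0267,0.0065,0,0,0,0,0],[0.032,0.0078,0,0,0,0,0],[0.0373,0.0091,0,0,0,0,0],[0.0427,0.0104,0,0,0,0,0],[0.048,0.0117,0,0,0,0,0],[0.048,0.0117,0,0,0,0,0]]]'
python3 - <<'E'
from h import *
im=bot.camera('scene')[150:300,200:400];w=bot.camera('wrist')
cv2.imwrite('pics/p2.png',np.vstack([cv2.resize(im,(400,300)),cv2.resize(w,(400,250))]))
E
```

```text
clock: 4.33
eef_pos: [0.5459, -0.1554, 0.1153]
tool_rot: [0.616, 0.788, 0.0, 0.0]
ft_force: [-0.2, -0.9, 2.1]
grip_width: 0.0855
```

View pics/p2.png

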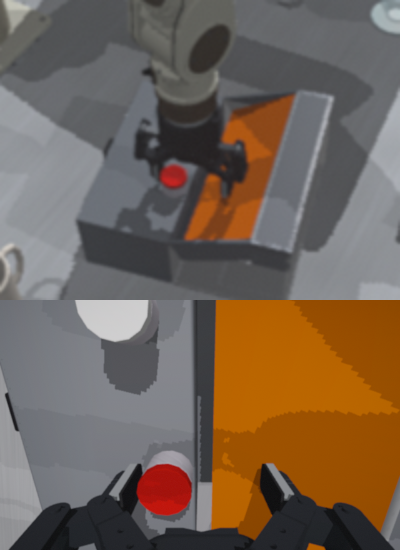

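The flap is partly open under the opener finger, and the tin at lower-panel (163,490) is against the pusher, clear of the flap. Continuing.

```bash
python3 -m jog '[[[0.005,0.0012,0,0,0,0,0],[0.01,0.0024,0,0,0,0,0],[0.015,0.0037,0,0,0,0,0],[0.02,0.0049,0,0,0,0,0],[0.025,0.0061,0,0,0,0,0],[0.03,0.0073,0,0,0,0,0],[0.034,0.0083,0,0,0,0,0],[0.034,0.0083,0,0,0,0,0],[0.034,0.0083,0,0,0,0,0]]]'
python3 - <<'E'
from h import *
im=bot.camera('scene')[150:300,200:400];w=bot.camera('wrist')
cv2.imwrite('pics/p3.png',np.vstack([cv2.resize(im,(400,300)),cv2.resize(w,(400,250))]))
E
```

```text
clock: 5.18
eef_pos: [0.578, -0.1474, 0.1144]
tool_rot: [0.616, 0.788, -0.001, -0.001]
ft_force: [-5.1, -1.4, 0.2]
grip_width: 0.0852
```

View pics/p3.png

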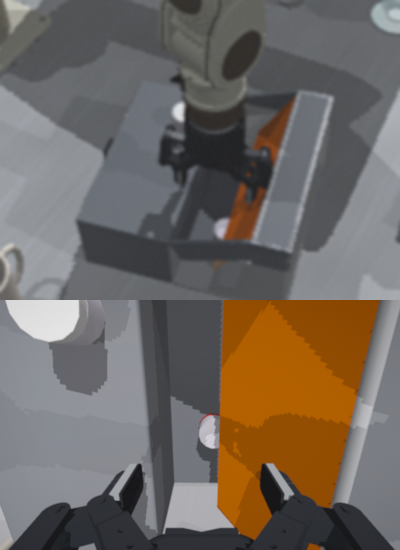

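The tin is gone from the ledge and lies on the bin floor (lower panel (208,432)), with the flap held well open by the opener. I'll back out so the flap closes, then lift.

```bash
python3 -m jog '[[[-0.008,-0.002,0,0,0,0,0],[-0.017,-0.0041,0,0,0,0,0],[-0.026,-0.0063,0,0,0,0,0],[-0.035,-0.0085,0,0,0,0,0],[-0.044,-0.0107,0,0,0,0,0],[-0.053,-0.0129,0,0,0,0,0],[-0.062,-0.0151,0,0,0,0,0],[-0.071,-0.0173,0,0,0,0,0],[-0.08,-0.0195,0,0,0,0,0],[-0.088,-0.0214,0,0,0,0,0]]]'
python3 -m jog '[[[0,0,0,0,0,0,0],[0,0,0.01,0,0,0,0],[0,0,0.03,0,0,0,0],[0,0,0.06,0,0,0,0],[0,0,0.09,0,0,0,0],[-0.02,0,0.12,0,0,0,0],[-0.05,0,0.14,0,0,0,0],[-0.08,0,0.15,0,0,0,0],[-0.08,0,0.15,0,0,0,0],[-0.08,0,0.15,0,0,0,0]]]'
python3 - <<'E'
from h import *
o=bot.get_obs();print(o['ft_force'])
im=bot.camera('scene');t=bot.camera('top');cv2.imwrite('pics/top0_.png',t)
cv2.imwrite('pics/p4.png',np.vstack([cv2.resize(im[150:300,200:400],(400,300)),cv2.resize(t[130:250,290:450],(400,300))]))
for n,i,z in [('scene',im,0),('top',t,0)]:
    a=cv2.imread(f'pics/{n}0.png');d=cv2.absdiff(a,i).max(2)>60;print(n,[s.tolist() for s in cv2.connectedComponentsWithStats(d.astype(np.uint8))[2][1:] if s[4]>25])
E
```

```text
clock: 6.12
eef_pos: [0.4893, -0.1689, 0.1149]
tool_rot: [0.616, 0.788, -0.0, -0.001]
ft_force: [0.9, 0.1, 0.0]
grip_width: 0.0857
clock: 6.95
eef_pos: [0.411, -0.1691, 0.2673]
tool_rot: [0.616, 0.787, 0.001, 0.002]
ft_force: [0.7, -0.2, 0.9]
grip_width: 0.0855
[ 0.66025065 -0.23524831  0.88987336]
scene [[0, 0, 49, 57, 1392], [172, 0, 75, 51, 1959], [0, 72, 4, 13, 30], [217, 84, 38, 79, 1782], [203, 118, 12, 22, 191], [11, 126, 11, 14, 39], [0, 130, 13, 25, 174], [211, 151, 8, 10, 28], [5, 191, 10, 6, 37], [16, 190, 64, 66, 1997], [270, 230, 12, 12, 119], [47, 394, 9, 6, 26]]
top [[357, 168, 61, 69, 1303], [387, 179, 25, 24, 363], [581, 187, 26, 14, 154], [406, 190, 14, 35, 100], [526, 190, 5, 29, 58], [575, 194, 6, 22, 57], [594, 195, 16, 14, 73], [583, 201, 10, 11, 50], [584, 209, 27, 52, 694], [534, 253, 3, 19, 30], [322, 260, 61, 64, 1014], [389, 273, 9, 24, 40], [594, 290, 8, 10, 34], [543, 308, 40, 54, 1258], [441, 313, 63, 27, 381], [503, 312, 17, 10, 74], [529, 316, 14, 37, 126], [291, 321, 19, 13, 94], [290, 336, 25, 48, 105], [368, 336, 15, 19, 131], [303, 351, 37, 34, 854], [318, 350, 22, 11, 76], [360, 355, 29, 45, 636], [333, 370, 14, 22, 154]]
```

View pics/p4.png

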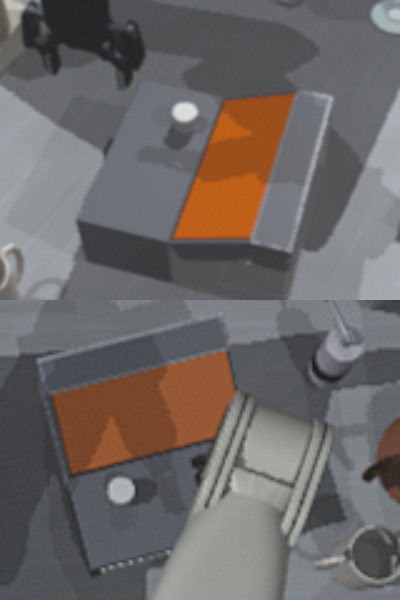

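The flap is fully shut and the red tin is gone from the ledge. The white tin is unchanged, since there is no image difference at its spot, and the bystanders are in place. Handing in.

```bash
python3 -c "
from workcell import bot
print(bot.job_done())"
```

```text
the job is handed in; nothing more can be done
None
```

The red-lidded tin is in the bin and the flap has sprung shut behind it. I handed the job in at about 7 s of robot time.

**What I did:** I found the caddy and both tins in the top and scene views and refined their positions with the wrist camera. I then lowered the open gripper so its fingers straddled the red tin, and pushed 85 mm along the caddy's +x. The front finger opened the flap and held it while the rear finger slid the tin off the ledge. After that I backed out so the flap closed, and lifted clear.

**Last checks:**
- **Tin:** while the flap was held open, the wrist view showed it on the bin floor.
- **Flap and ledge:** the last pictures show the flap shut and the ledge empty except for the white tin.
- **White tin and other items:** the scene view compared with the starting picture shows no change at the white tin. The other items in view appear where they were. In the last top view the arm hides part of the caddy.
- **Force:** the readings at the end of each move were 5.3 N at most, and about 1 N of sensor noise at the end.

**Disagreements:** the position of the ledge edge along the push differed by up to 8 mm between measurements, and I used a value in between. The reported fingertip length of 8 mm also did not fit with the gripper open. I felt no contact with the ledge where it would have predicted some, so the tips stand farther back than that, and I used the probed height instead.

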